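# Pop a spice tin out of the dispenser and trap it

## Robot

A 6-joint arm with a two-finger parallel gripper is mounted at the origin on a cart in front of the work surface, level with it; the furniture and walls round the work are solid. World frame = base frame: x ahead of the robot, y to its left, z up, the work surface at z = 0. Lengths are in mm, angles in rad, forces in N, time in s.
With the tool pointing down it reaches from about 400 to 925 mm from the base axis. Payload 12.5 kg.
Tool frame: the origin (TCP) lies at the very end of the fingers, on their centre line; the grasp point (between the pads) lies 19 mm behind it; z points along the fingers, x is the direction in which the jaws open and shut, and the axes are right-handed (so a half turn about z gives the same grasp; the last joint's range is limited). The gripper opens to 95 mm and grips with 3 to 60 N. Pads are 20 mm wide; open, the fingers measure 119 mm over their backs; the gripper's body (75 mm by 180 mm) begins 59 mm behind the grasp point.
Start: joints at [1.093, 0.491, 1.559, -0, 1.092, -0.106], TCP at [227.043, 582.321, 214.661] pointing down, gripper open.
Joint ranges: [-3.1, 3.1], [-0.84, 2.19], [0.05, 2.79], [-1.13, 4.28], [0.06, 2.93], [-2.69, 2.69]. Speed limits (rad/s): [2.22, 2.22, 2.79, 3.14, 3.14, 3.14].

## Interface

Orientations are given as [roll, pitch, yaw] about the fixed x, y, z axes, in that order (R = Rz(yaw) Ry(pitch) Rx(roll)).
In Python, from cell import state, viewer, ticket, look_for, regions_of gives the robot as it stands.
- The arm moves only by the shell command python3 -m inch 'ROWS'. ROWS is JSON, a list of rows, each a list of 7 numbers: the turn, a rotation vector about the world's x, y, z in degrees, then the shift along the world's x, y, z in mm, then the opening, from -1 (shut) to 1 (fully open). In form: [[rx, ry, rz, tx, ty, tz, hand], ...]. A call has 1 to 10 rows; each row shifts and turns the commanded pose from where the row before left it; what a row does not reach is not made up. A row lasts 1/10 s, in which the tool goes at most 50 mm and 8.59 degrees, less where a joint would pass 70% of its speed; a pose out of reach is approached as far as the arm can. A call with a gripper value outside its range is refused whole. The fingers move at their own pace and stop on an object; the grip force is fixed at half the most. Time passes only in rows, so rows that do not move let the fingers close. It gives the time, the measured TCP pose, the force and the opening at its end, in the units of the state.
- state(): the state, without advancing time (a new reading comes with each control period).
- viewer.read_camera(name): name is "scene" or "top" or "wrist"; returns a dict with "color" (400x640x3 uint8, red, green, blue), "depth" (400x640 float32, mm along the optical axis (not along the pixel's ray), 0 where there is no reading), "fx", "fy", "cx", "cy" (pixels), "dist_coeffs" ([k1, k2, p1, p2, k3] as OpenCV has them; the pictures are not rectified), "position" and "orientation" of the camera in the world. Camera axes: x right, y down, z forward; pixel columns grow to the right and rows downward; lengths in mm; the calibration is good to about 2 mm. A picture is of the moment at which its call begins.
- ticket.job_done(): hands the job in, once; it reports no verdict.
Trained networks look in the newest picture that a camera, given by its name, has taken for a name from the list of things; names that differ only in an ending like _2 or _b are one class to them, and where a whole thing is asked for, a point or a joint stands for the part that bears it (a point fixed in the world has none). Each returns a list of dicts, best first, with "score" (0 to 1); they miss things now and then, are a little off and sometimes report something else, mostly with a low value. They report only what shows in the picture. A call takes as long as a camera call. They do not tell look-alikes from the thing itself.
- look_for(name, camera): "box" ([left, top, right, bottom] as shares, 0 to 1, of the picture: columns of its width, rows of its height, round what is visible of it).
- regions_of(name, camera): "pixels" (400x640 bool, what is visible of it) and "box" ([left, top, right, bottom] as shares, 0 to 1, of the picture: columns of its width, rows of its height, round what is visible of it).
The state is a dict: "t": time; "joints": joint angles; "qvel": joint speeds; "tau": joint torques, N m; "eef_pos": TCP position; "tcp_rot": TCP orientation; "ft_force": force on the tool from outside, world axes, zero at the start; "moment": the same for the moment, N m; "opening": opening from 0.0 (shut) to 1.0 (fully open).
Only numpy, scipy, OpenCV 4.12 (cv2) and the standard library are available. Lean on these libraries where they do the work, as an engineer would, in place of code of your own. Each camera call takes 0.05 s, during which the arm holds its last target. There are 200 camera calls.

## Task

Press the key beside the tall spice tin's lane with one finger, so that the spring ejector pushes the tin out, and let the other finger stop the tin on its runway before it goes over the front end. Leave the low tin shut in its lane, only touch things without grasping or lifting any, and disturb nothing round about. Finish while holding: the key still held down by the one finger and the tall tin, upright, pressed by its ejector against the other.

Things in the scene. Friction and masses are not known exactly. Their poses are not given: they have to be found in the camera images.
- dispenser: Fixed wooden spice-tin dispenser with two bright metal runways and a spring housing behind. Origin on the worktop, on its middle line; x points from the front (exit) to the back, y left. Block x -58 to +140 mm, 206 wide; housing x 50 to 140, |y| < 59, 78 high. Runway floors z = 40, 41 wide, middles at y = +-28. Rails to z = 48 between the lanes (|y| < 7.5) and outside (|y| 48.5 to 55.5).
- runway_left (a point): Point on the floor of the left (+y) runway, on its middle line, at x = -30, y = +28, z = 40 mm of the dispenser, 28 mm behind the open front end where tins fall off; level with the left key's middle (x = -32). A finger standing here, its tip less than 20 mm above the floor, is clear of the waiting tin and stops the tall tin when it comes.
- runway_right (a point): The same on the right runway (y = -28 mm). Each tin waits with its centre at x = +30 mm, between a spring ejector behind and a steel gate tooth (front face x = 7 mm, 8 mm above the floor) before it. When its key sinks the tooth, the ejector pushes the tin towards -x with about 2 N at 0.06 to 0.1 m/s, over the front end in 1 to 1.5 s unless something stands in the way.
- tin_tall_mid (a point): Centre (half-way up) of the tall tin: a loose, plain steel round tin, 37 mm across and 36 mm high, about 60 g, standing in one of the two lanes (either one).
- tin_low_mid (a point): Centre (half-way up) of the low tin: the same plain steel, 37 mm across but only 20 mm high, loose, in the other lane.
- key_left_top (a point): Middle of the top face of the left key (y = +82 mm, x = -32 mm in the dispenser's frame, z = 60 mm when up): a level grey metal plate with four dark ribs, 56 mm along x, 32 mm along y, beside the left runway (54 mm from the runway's middle line). It frees the tin of the left lane (dispenser's +y).
- key_right_top (a point): The same for the right key (y = -82 mm), which frees the tin of the right lane (dispenser's -y).
- key_left (a joint): How far the left key is pressed down, m: 0 up, 0.014 at its stop; it frees the tin at about 0.008. Spring: 2.4 N at the top, 5.2 N at the stop, up to 2 N more while the tin leans on the tooth; it springs back when let go.
- key_right (a joint): The same for the right key.
- mug: White mug, 82 x 114 x 101 mm, on the dark mat (7 mm thick) left of the dispenser; not to be disturbed. Origin under its middle.
- candle: Candle in a glass, 76 mm across, 90 mm high, to the right of the dispenser; not to be disturbed. Origin under its middle.
- jar_small: Small jar with a pale lid, 62 mm across, 99 mm high, on the mat; not to be disturbed. Origin under its middle.
There are look-alikes about, which are no part of the job. What is shaped like the part that bears tin_tall_mid but blue or red is not meant.

How it is judged:
By the outcome, as a careful person would: the job done as asked, in the order asked, and still so for the second after the job is handed in, while the arm keeps its last pose, push and grip.
It also fails if it takes over 32 s, if anything falls off the work surface, if the arm or the gripper's body presses on something with over 40 N, if the wrist force passes 120 N, or if a joint passes its speed limit or range.

## Working session

There is one attempt and no reset: what is moved stays moved. The work goes in short steps, Python scripts to look and compute and a shell command to move; the robot and the scene stay as the last step left them, time stands still between calls to the robot, and variables do not carry over. Pictures are saved under pics/ and viewed, on a budget of 10 in all, crops included, one or two more only if the job needs it, and the job is handed in when it is done.

```bash
mkdir -p pics; ls; cat > h.py <<'E'
import numpy as np, cv2
from cell import state, viewer, ticket, look_for, regions_of
from scipy.spatial.transform import Rotation as R
def rot(o):
    o=np.array(o,float)
    if o.shape==(3,3): return o
    return R.from_euler('xyz',o).as_matrix() if o.size==3 else R.from_quat(o).as_matrix()
def pts(c,uv,d):
    K=np.array([[c['fx'],0,c['cx']],[0,c['fy'],c['cy']],[0,0,1]])
    n=cv2.undistortPoints(np.array(uv,float).reshape(-1,1,2),K,np.array(c['dist_coeffs'],float)).reshape(-1,2)
    d=np.array(d,float).reshape(-1,1)
    return (np.c_[n,np.ones(len(n))]*d)@rot(c['orientation']).T+np.array(c['position'])
def cloud(c,mask):
    v,u=np.nonzero(mask&(c['depth']>0)); return pts(c,np.c_[u,v],c['depth'][v,u])
E
python3 - <<'E'
from h import *
s=state();print({k:np.round(v,3).tolist() for k,v in s.items()})
ims=[]
for n in['top','scene']:
    c=viewer.read_camera(n);print(n,c['position'],c['orientation'],c['fx'])
    ims.append(c['color'])
    for k in['dispenser','tin_tall_mid','tin_low_mid','key_left_top','key_right_top','mug','candle','jar_small']:
        for r in regions_of(k,n)[:4]:
            p=cloud(c,r['pixels']);b=np.array(r['box'])*[640,400,640,400]
            print(k,round(r['score'],2),b.round(0),np.median(p,0).round(1) if len(p) else'', p.min(0).round(0),p.max(0).round(0))
cv2.imwrite('pics/top.png',ims[0][...,::-1]);cv2.imwrite('pics/scene.png',ims[1][...,::-1])
E
```

```text
pics
{'t': 0.0, 'joints': [1.093, 0.492, 1.559, -0.0, 1.092, -0.106], 'qvel': [0.001, -0.001, -0.001, -0.001, 0.0, 0.001], 'tau': [-0.003, -61.264, -25.819, 0.069, 0.048, -0.0], 'eef_pos': [226.942, 582.086, 214.082], 'tcp_rot': [-3.142, 0.001, 1.199], 'ft_force': [0.123, 0.799, 0.426], 'moment': [0.011, 0.015, -0.003], 'opening': 0.999}
top [ 365.41926099   55.36268412 1120.74108883] [-2.94514964  0.00615622 -1.5876223 ] 453.4142817626957
tin_tall_mid 0.71 [191. 212. 240. 249.] [508.6 288.4  82.3] [468. 245.  -0.] [568. 367. 113.]
tin_tall_mid 0.56 [345. 211. 362. 228.] [532.6 -21.4  74.6] [517. -40.  38.] [557.  -4.  81.]
tin_tall_mid 0.55 [445. 229. 458. 248.] [ 490.3 -259.3   34.8] [ 474. -281.    6.] [ 510. -244.   40.]
tin_tall_mid 0.46 [270. 228. 291. 241.] [504.7 145.7  34.2] [488. 128.  -6.] [528. 171.  42.]
tin_low_mid 0.73 [363. 204. 383. 218.] [559.9 -71.3  59. ] [543. -90.  39.] [577. -54.  64.]
key_left_top 0.78 [333. 221. 360. 268.] [454.4  -3.5  59.9] [426. -42.  48.] [521.  22.  65.]
key_left_top 0.66 [305. 159. 417. 267.] [555.7 -37.2  42.7] [ 424. -173.   -1.] [690
[... 1433 characters left out ...]
-143.5   61.3] [ 501. -172.   38.] [558. -72.  65.]
key_right_top 0.24 [348. 186. 365. 198.] [553.  -70.4  60.7] [543. -89.  47.] [577. -54.  64.]
mug 0.76 [193. 219. 249. 283.] [493.5 294.1  83.4] [465. 202.   2.] [689. 353. 113.]
mug 0.33 [292. 170. 403. 248.] [531.7   1.2  42.6] [ 424. -212.    0.] [759.  94.  82.]
candle 0.98 [380. 141. 410. 182.] [ 615.  -231.    62.8] [ 591. -406.   -0.] [ 801. -204.   95.]
jar_small 0.67 [169. 188. 202. 236.] [673.9 322.4  72.6] [662. 287.   2.] [843. 349. 111.]
jar_small 0.6 [295. 169. 402. 249.] [531.1   1.1  42.6] [ 424. -183.    1.] [721.  94.  82.]
jar_small 0.23 [380. 140. 411. 179.] [ 614.9 -230.6   62.8] [ 537. -406.    1.] [ 804. -157.   95.]
```

View pics/top.png

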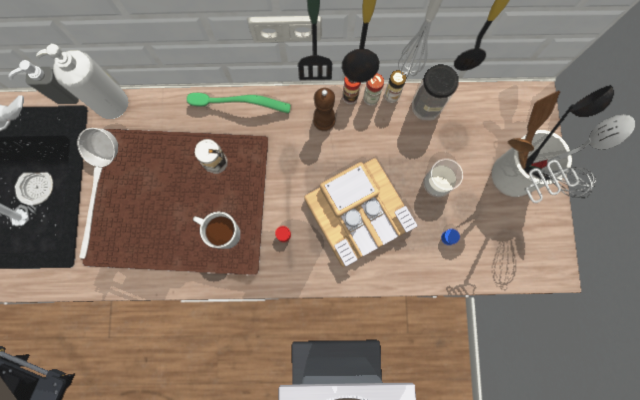

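View pics/scene.png

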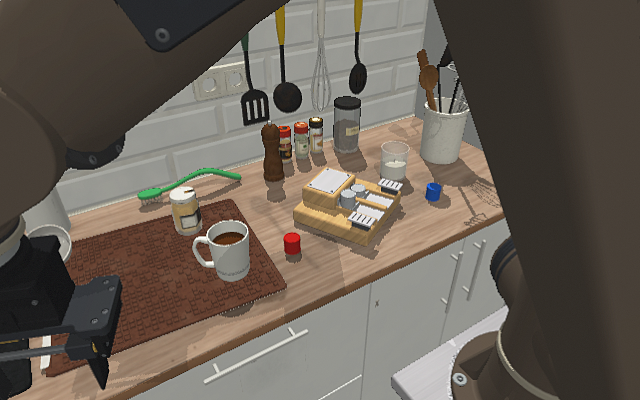

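The top view shows the two grey tins at (352,217) and (374,207), with the red look-alike at (283,234) and the blue one at (451,237). The scene view shows the same layout: tall-looking grey tin at (348,200), low one at (360,190), red at (292,243), blue at (433,191). By height, the tall steel tin (top z≈76) is in the left lane and the low one (z≈60) in the right. Next I'll fit the dispenser pose and check the choice in one crop.

```bash
python3 - <<'E'
from h import *
from scipy.optimize import least_squares
P=[]
for n in['top','scene']:
    c=viewer.read_camera(n);p=cloud(c,np.ones((400,640),bool))
    P.append(p)
    if n=='scene': cv2.imwrite('pics/crop1.png',cv2.resize(c['color'][155:260,270:460,::-1],None,fx=4,fy=4,interpolation=cv2.INTER_CUBIC))
    for zlo,zhi,nm in[(74,83,'housing'),(55,65,'keys')]:
        q=p[(abs(p[:,2]-(zlo+zhi)/2)<(zhi-zlo)/2)&(p[:,0]>400)&(p[:,0]<730)&(p[:,1]>-200)&(p[:,1]<110)]
        # to provisional dispenser frame
        th=np.radians(28.2);o=np.array([519,-58.])
        if nm=='housing':
            h=q[((q[:,:2]-o)@[np.cos(th),np.sin(th)])>47]
            print(n,'housing',cv2.minAreaRect(h[:,:2].astype('f4')),np.median(h[:,2]))
        else:
            y=(q[:,:2]-o)@[-np.sin(th),np.cos(th)]; x=(q[:,:2]-o)@[np.cos(th),np.sin(th)]
            for s in(1,-1):
                k=q[(s*y>60)&(s*y<103)&(x>-70)&(x<10)]
                print(n,'key',s,cv2.minAreaRect(k[:,:2].astype('f4')),np.median(k[:,2]),np.percentile(k[:,2],95),len(k))
E
```

```text
top housing ((602.9146728515625, -17.517013549804688), (91.3453598022461, 114.4417953491211), 28.772872924804688) 76.20640622097426
top key 1 ((455.46075439453125, -3.729167938232422), (55.8607292175293, 31.929122924804688), 27.908781051635742) 60.01128985768901 62.744043905093044 322
top key -1 ((532.0725708007812, -148.31832885742188), (56.06188201904297, 32.56386184692383), 26.49112892150879) 60.19817164803203 63.764779428657235 310
scene housing ((603.14892578125, -16.20690155029297), (92.26468658447266, 116.54999542236328), 28.437393188476562) 77.79036239345703
scene key 1 ((454.7482604980469, -1.9372425079345703), (56.4254150390625, 32.52347183227539), 29.06235694885254) 61.95985667404733 63.85798176285485 254
scene key -1 ((530.3751831054688, -146.88748168945312), (55.50330352783203, 35.56716537475586), 27.51378631591797) 62.02104250122704 63.78102737312936 184
```

View pics/crop1.png

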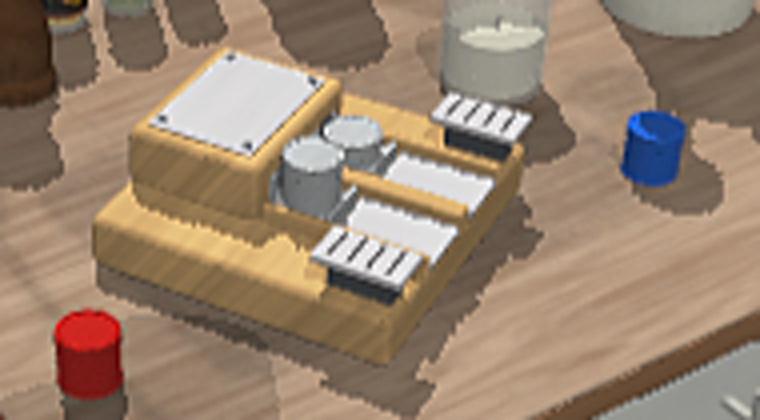

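The crop confirms it: the tall steel tin is at crop (312,175) in the left lane and the low one at (352,140) in the right lane; red (88,353) and blue (655,147) are decoys. Dispenser yaw is about 27.8°. The TCP target is about (468.6, -26.2), with the jaw axis at heading 117.8° and the opening about 0.44, which puts the finger centres 54 mm apart.

```bash
python3 -m inch '[[0,0,2.45,12,-30.4,0,-0.12],[0,0,2.45,12,-30.4,0,-0.12],[0,0,2.45,12,-30.4,0,-0.12],[0,0,2.45,12,-30.4,0,-0.12],[0,0,2.45,12,-30.4,0,-0.12],[0,0,2.45,12,-30.4,0,-0.12],[0,0,2.45,12,-30.4,0,-0.12],[0,0,2.45,12,-30.4,0,-0.12],[0,0,2.45,12,-30.4,0,-0.12],[0,0,2.45,12,-30.4,0,-0.12]]'; python3 -m inch '[[0,0,2.45,12,-30.4,0,-0.12],[0,0,2.45,12,-30.4,0,-0.12],[0,0,2.45,12,-30.4,0,-0.12],[0,0,2.45,12,-30.4,0,-0.12],[0,0,2.45,12,-30.4,0,-0.12],[0,0,2.45,12,-30.4,0,-0.12],[0,0,2.45,12,-30.4,0,-0.12],[0,0,2.45,12,-30.4,0,-0.12],[0,0,2.45,12,-30.4,0,-0.12],[0,0,2.45,12,-30.4,0,-0.12]]'; python3 -m inch '[[0,0,0,0,0,0,-0.12],[0,0,0,0,0,0,-0.12]]'
```

```text
t: 2.0
eef_pos: [347.4, 277.1, 214.8]
tcp_rot: [3.141, -0.0, 1.629]
ft_force: [0.9, 0.1, 0.6]
opening: 0.438
t: 3.0
eef_pos: [467.4, -27.1, 214.8]
tcp_rot: [3.141, 0.0, 2.056]
ft_force: [0.4, 0.3, -0.3]
opening: 0.443
t: 3.2
eef_pos: [466.9, -26.0, 214.5]
tcp_rot: [-3.141, -0.0, 2.052]
ft_force: [-0.0, 0.1, 0.6]
opening: 0.438
```

```bash
python3 -m inch '[[0,0,0,0.5,0,-15,-0.12],[0,0,0,0.5,0,-20,-0.12],[0,0,0,0.5,0,-25,-0.12],[0,0,0,0,0,-25,-0.12],[0,0,0,0,0,-25,-0.12],[0,0,0,0,0,-15,-0.12],[0,0,0,0,0,-7,-0.12],[0,0,0,0,0,0,-0.12]]'; python3 - <<'E'
from h import *
a=viewer.read_camera('wrist');t=viewer.read_camera('top');s=viewer.read_camera('scene')
s_=cv2.resize(s['color'][150:255,280:440],(640,420),interpolation=cv2.INTER_CUBIC)
cv2.imwrite('pics/w2.png',a['color'][...,::-1])
cv2.imwrite('pics/s2.png',s_[...,::-1])
E
```

```text
t: 4.0
eef_pos: [468.1, -24.9, 82.3]
tcp_rot: [-3.141, -0.001, 2.055]
ft_force: [0.3, -1.5, 1.5]
opening: 0.444
```

View pics/w2.png

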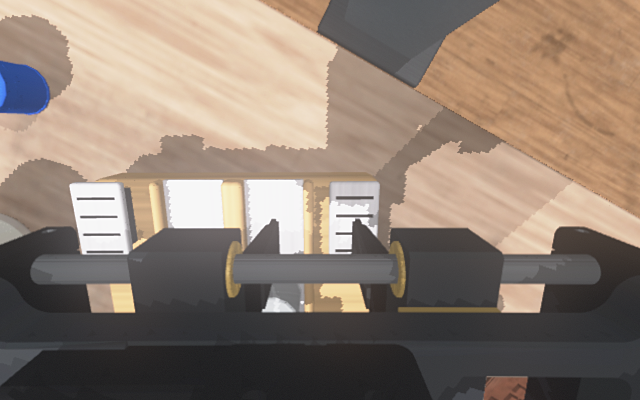

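View pics/s2.png

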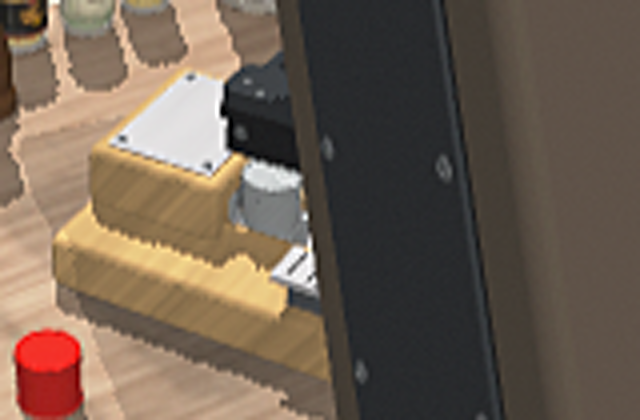

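The wrist picture shows the finger tips at (273,225), centred over the left runway (columns 246–304), and at (357,228), over the left key (332–380). The scene crop shows the tall tin still waiting at (272,200). I'll press now.

```bash
python3 -m inch '[[0,0,0,0.5,-1,-6,-0.12],[0,0,0,0,0,-6,-0.12],[0,0,0,0,0,-5,-0.12],[0,0,0,0,0,-3,-0.12],[0,0,0,0,0,-2,-0.12],[0,0,0,0,0,0,-0.12]]'; python3 -m inch '[[0,0,0,0,0,-2,-0.12],[0,0,0,0,0,-3,-0.12],[0,0,0,0,0,-3,-0.12],[0,0,0,0,0,-3,-0.12],[0,0,0,0,0,-1,-0.12],[0,0,0,0,0,0,-0.12],[0,0,0,0,0,0,-0.12]]'
```

```text
t: 4.75
eef_pos: [468.9, -26.7, 60.4]
tcp_rot: [-3.141, -0.0, 2.054]
ft_force: [-0.0, 0.2, 0.1]
opening: 0.439
t: 5.45
eef_pos: [469.0, -26.7, 48.7]
tcp_rot: [-3.142, -0.0, 2.054]
ft_force: [-1.4, -0.4, 5.0]
opening: 0.438
```

```bash
python3 -m inch '[[0,0,0,0,0,-0.7,-0.12],[0,0,0,0,0,0,-0.12],[0,0,0,0,0,0,-0.12],[0,0,0,0,0,0,-0.12],[0,0,0,0,0,0,-0.12],[0,0,0,0,0,0,-0.12],[0,0,0,0,0,0,-0.12],[0,0,0,0,0,0,-0.12]]'; python3 - <<'E'
from h import *
a=viewer.read_camera('wrist');t=viewer.read_camera('top');s=viewer.read_camera('scene')
f=lambda c,y0,y1,x0,x1,w,h:cv2.resize(c['color'][y0:y1,x0:x1,::-1],(w,h),interpolation=cv2.INTER_CUBIC)
cv2.imwrite('pics/a3.png',np.vstack([np.hstack([f(a,170,320,200,400,400,300),f(s,150,255,280,420,400,300)]),f(t,140,290,280,480,400,300).repeat(1,0) if 0 else np.hstack([f(t,140,290,280,480,400,300),f(t,120,300,140,380,400,300)])]))
x=[state()['ft_force'] for _ in range(3)];print(np.round(x,2))
E
```

```text
t: 6.25
eef_pos: [469.0, -26.7, 48.1]
tcp_rot: [3.142, -0.0, 2.054]
ft_force: [-0.8, 0.1, 5.3]
opening: 0.444
[[-2.81 -0.82  5.11]
 [-2.81 -0.82  5.11]
 [-2.81 -0.82  5.11]]
```

View pics/a3.png

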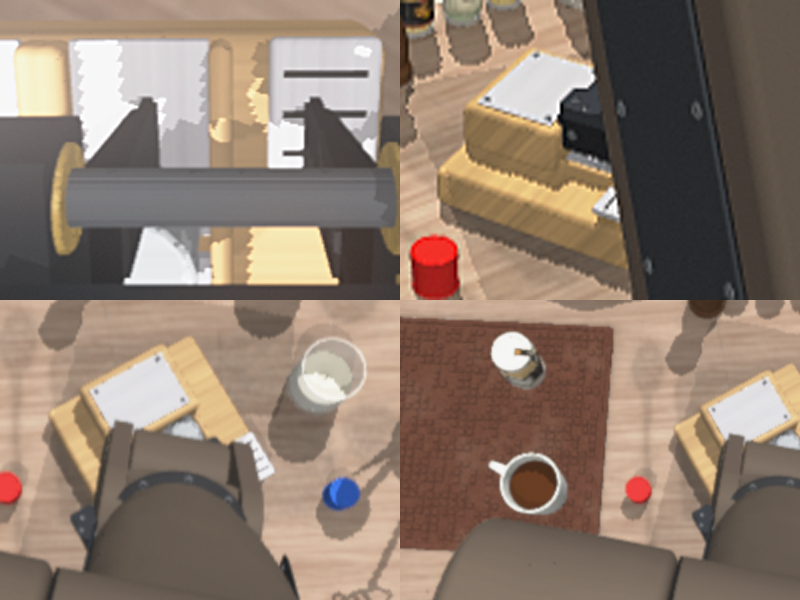

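The wrist crop (top left) shows the key down under its finger at (315,105), and the runway finger at (148,105) with a round grey tin behind it at (165,255). The surroundings look unchanged. I'll check the tin's position with depth.

```bash
python3 - <<'E'
from h import *
ex=np.array([.8846,.4664]);ey=np.array([-.4664,.8846]);o=np.array([521.5,-60.3])
T=lambda p:np.c_[(p[:,:2]-o)@ex,(p[:,:2]-o)@ey,p[:,2]]
for n in['wrist','scene','top']:
    c=viewer.read_camera(n);q=T(cloud(c,np.ones((400,640),bool)))
    for nm,m in[('tall',(q[:,1]>8)&(q[:,1]<48)&(q[:,0]>-19)&(q[:,0]<48)&(q[:,2]>66)&(q[:,2]<84)),
                ('low',(q[:,1]<-8)&(q[:,1]>-48)&(q[:,0]>-50)&(q[:,0]<48)&(q[:,2]>54)&(q[:,2]<68)),
                ('key',(q[:,1]>67)&(q[:,1]<97)&(q[:,0]>-60)&(q[:,0]<-4)&(q[:,2]>40)&(q[:,2]<66))]:
        k=q[m]
        if len(k)>5: print(n,nm,len(k),np.percentile(k,[3,50,97],axis=0).round(1).tolist())
v=[]
for _ in range(6): viewer.read_camera('top'); v.append(state()['ft_force'])
v=np.mean(v,0);print('mean force',v.round(2),'along ex',(v[:2]@ex).round(2),'ey',(v[:2]@ey).round(2))
E
```

```text
wrist tall 854 [[-16.7, 30.2, 69.0], [-8.2, 38.4, 74.6], [-1.5, 45.7, 76.0]]
wrist key 2785 [[-59.4, 67.7, 46.3], [-44.9, 79.3, 47.7], [-24.5, 96.0, 60.0]]
scene key 62 [[-27.1, 73.3, 43.7], [-13.8, 89.5, 49.5], [-5.1, 96.7, 52.4]]
top low 106 [[20.4, -45.1, 56.0], [36.1, -33.3, 59.3], [46.8, -16.9, 63.0]]
mean force [-1.47 -0.59  5.18] along ex -1.57 ey 0.16
```

```bash
python3 -c "
from cell import ticket,state
print(ticket.job_done());print(state()['t'],state()['ft_force'])"
```

```text
the job is handed in; nothing more can be done
None
the job is handed in; nothing more can be done
```

I pressed the left key, the one beside the tall steel tin's lane, with one finger. The other finger was already low over the left runway and stopped the tin. I handed the job in at roughly 7 s with the arm holding that pose; no verdict was given.

Last checks before handing in:
- **Key:** it is held down about 12 mm (tip at z 48, about 5.2 N upward).
- **Tall tin:** the wrist depth showed its top level at z ≈ 75–76, just behind the stopping finger. About 1.6 N pushes along the lane, as expected from the ejector, so the tin is upright and pressed against the finger.
- **Low tin:** the top camera still showed it in its waiting place.
- **Surroundings:** the mug, jar, candle and the red and blue tins looked unmoved in the last top picture; I did not measure them.

The scene and top cameras could not see the tall tin, because the arm hid it. Its position rests on the wrist depth, where part of it showed, and on the force reading. No check failed or disagreed.

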